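# Lock the jade cabochon away in the sprung stone tray

## Task

Lay the green jade cabochon flat side down in the round nest of the stone safe's tray, gently. Then push the tray in by its front, without forcing it, until the push-push latch takes, let go, and make sure that the tray stays in on its own with the jade still in the nest. Leave the red agate, the loupe and the nylon washer where they are.

Things in the scene. Friction and masses are not known exactly. Their poses are not given: they have to be found in the camera images.
- jade: Green jade cabochon, loose: round, 38 mm across, 18 mm high, flat underside, upright edge for the lowest 9 mm, domed above; about 50 g. Origin at the centre of its flat underside; z up out of the dome. Starts dome up on the cart top
- agate: Dark red agate cabochon of the same shape and size, to be left alone. Origin at the centre of its underside
- loupe: Brass-ringed loupe lying flat, ring 46 mm across and 15 mm high, with a folding cover reaching to 72 mm from the ring's centre; leave alone. Origin under the ring's centre
- washer: White nylon washer lying flat, 90 mm across, 40 mm hole, 8 mm thick; leave alone. Origin under its centre
- safe: Stone safe: low blue steel housing fixed to the cart, 200 mm deep (x), 130 wide (y), 50 high, open in front, where a tray stands out. Origin at the centre of its underside; front face at its own x = -100 mm; its own +x is the way the tray is pushed in. Starts turned by up to 0.3 rad. If the latched tray is pushed again it unlatches and slides out, and may then be pushed in afresh
- tray: The sliding tray: grey floor, top 10 mm above the cart, no side walls; aluminium front panel 116 mm wide, 8 thick, from 4 to 40 mm above the cart. This origin coincides with the safe's origin while the tray is fully out, and moves with the tray; axes as the safe's. More than 25 N of push on the tray harms the latch; more than 35 N between stone and tray harms the stone
- nest (a point): Centre of the round nest, on the tray's floor: black rim 44 mm across inside, 50 outside, 3 high. With the tray out it is 34 mm behind the outer face of the front panel and 30 mm before the housing's face, with free room to left and right (safe's y): grip the stone across the safe's y when laying it in
- front (a point): Centre of the outer face of the tray's front panel, 22 mm above the cart; push here along the safe's +x
- tray_travel (a joint): Metres pushed in; 0 = fully out (start). Spring pushes out with 4 N at 0, plus 0.08 N per mm. The latch is out of sight, its depth differs each time: the tray rests latched somewhere from 24 to 42 mm. To latch, push 7 to 8 mm beyond that rest (about 10 N); there a rubber buffer of 4 N per mm begins. Let go: it slides back those 7 to 8 mm and stays; let go too early, it slides right out
Things that resemble listed ones, but are neither listed nor needed, are in the scene too. What is shaped like the jade but yellow is not meant.

How it is judged:
By the outcome, as a careful person would: the job done as asked, in the order asked, and still so for the second after the job is handed in, with the robot touching nothing.
It also fails if it takes over 53 s, if anything falls off the work surface, if the arm or the gripper's body presses on something with over 40 N, if the wrist force passes 120 N, or if a joint passes its speed limit or range.

## Robot

A 6-joint arm with a two-finger parallel gripper is mounted at the origin on the work surface. World frame = base frame: x ahead of the robot, y to its left, z up, the work surface at z = 0. Lengths are in m, angles in rad, forces in N, time in s.
With the tool pointing down it reaches from about 0.325 to 0.9 m from the base axis. Payload 3.5 kg.
Tool frame: the origin (TCP) lies on the centre line of the jaws, within the pads' length; the fingertips stand 25 mm ahead of it and the grasp point (between the pads) lies 6 mm ahead of it; z points along the fingers, y is the line along which they close (so a half turn about z gives the same grasp; the last joint's range is limited). The gripper opens to 85 mm and grips with 20 to 120 N. Pads are 22 mm wide; open, the fingers measure 114 mm over their backs; the gripper's body (76 mm by 85 mm) begins 54 mm behind the grasp point. The pads swing forward as they close: fully open they stand 13 mm farther back than shut.
Start: joints at [1.043, 0.276, -0.026, 1.268, 0, 1.467], TCP at [0.258, 0.569, 0.256] pointing down, gripper open.
Joint ranges: [-3.12, 3.12], [-0.85, 1.88], [-1.08, 1.24], [-1.95, 2.15], [-1.57, 1.53], [-3.14, 3.14]. Speed limits (rad/s): [2.57, 2.57, 3.14, 3.14, 3.14, 3.14].

## Interface

Orientations are given as a unit quaternion [x, y, z, w].
In Python, from bench import state, camera, sign_off gives the robot as it stands.
- The arm moves only by the tool carry_out, never from a script. Its argument "plan" is a list of rows, each a list of 6 numbers: the shift along the tool's x, y, z scaled (see below), then the turn, a rotation vector about the tool's x, y, z scaled (see below). In form: [[x, y, z, ax, ay, az], ...]. A call has 1 to 10 rows; each row shifts and turns the commanded pose from where the row before left it, along the tool's axes as they then stand; what a row does not reach is not made up. The controller multiplies each number of a shift by 0.1 m and each number of a turn by 0.1 rad. A row lasts 1/10 s, in which the tool goes at most 50 mm and 8.59 degrees, less where a joint would pass 70% of its speed; a pose out of reach is approached as far as the arm can. A call with a number of a shift or a turn outside -1 to 1 is refused whole. A call with a gripper value outside its range is refused whole. "gripper" is the opening, from -1 (shut) to 1 (fully open), so that 0 is half open, set as the call begins (left out, the last holds). The fingers move at their own pace and stop on an object; the grip force is fixed at half the most. Time passes only in rows, so rows that do not move let the fingers close. It gives the time, the measured TCP pose, the force, the opening and the grip force at its end, in the units of the state.
- state(): the state, without advancing time (a new reading comes with each control period).
- camera(name): name is "scene" or "side" or "wrist"; returns a dict with "frame" (480x640x3 uint8, blue, green, red), "vfov" (degrees; the focal length in pixels is half the picture's height over the tangent of half this angle, whatever the lens; pixels are square), "cx", "cy" (the principal point, pixels), "dist_coeffs" ([k1, k2, p1, p2, k3] as OpenCV has them; the pictures are not rectified), "rvec" (rotation vector, rad) and "tvec" (3), from world to camera coordinates, as OpenCV has them; the wrist camera has in their place "tool_from_camera" (4x4, takes a point from camera to tool coordinates, whose origin is the TCP and whose axes are the flange's). Camera axes: x right, y down, z forward; pixel columns grow to the right and rows downward; lengths in m; the calibration is good to about 2 mm. A picture is of the moment at which its call begins: read the wrist's pose just before it. There is no depth.
- sign_off(): hands the job in; it is judged then, once.
The state is a dict: "clock": time; "joint_pos": joint angles; "dq": joint speeds; "effort": joint torques, N m; "eef_pos": TCP position; "tool_rot": TCP orientation; "ft_force": force on the tool from outside, world axes, zero at the start; "torque": the same for the moment, N m; "gripper_width": opening from 0.0 (shut) to 1.0 (fully open); "grasp_force": force on a finger pad.
Only numpy, scipy, OpenCV 4.12 (cv2) and the standard library are available. Lean on these libraries where they do the work, as an engineer would, in place of code of your own. Each camera call takes 0.05 s, during which the arm holds its last target. There are 200 camera calls.

## Working session

There is one attempt and no reset: what is moved stays moved. The work goes in short steps, Python scripts to look and compute and a tool call to move; the robot and the scene stay as the last step left them, time stands still between calls to the robot, and variables do not carry over. Pictures are saved under pics/ and viewed, at most 10 in all, crops included, and the job is handed in when it is done.

Besides the shell and the picture viewer there is one more tool, called after "Request:" as a command line: name --pt "numbers of a row" for each row, then --argument value for the rest. carry_out: Moves the arm, as the interface text tells. Shifts and turns lie within -1 to 1; 1 stands for 0.1 m of shift or 0.1 rad of turn. Its arguments: {"type":"object","properties":{"plan":{"type":"array"},"gripper":{"type":"number"}},"required":["plan"]}

```bash
mkdir -p pics; cat > h.py <<'E'
import numpy as np, cv2
from bench import state, camera, sign_off
from scipy.spatial.transform import Rotation as R
def K(c):
    f=240/np.tan(np.radians(c["vfov"])/2)
    return np.array([[f,0,c["cx"]],[0,f,c["cy"]],[0,0,1.]])
def pose(c,s=None):
    "camera-to-world R,t"
    if "rvec" in c:
        r=cv2.Rodrigues(np.array(c["rvec"],float))[0]; return r.T,-r.T@np.array(c["tvec"],float).ravel()
    T=np.array(c["tool_from_camera"]); r=R.from_quat(s["tool_rot"]).as_matrix()
    return r@T[:3,:3], r@T[:3,3]+np.array(s["eef_pos"])
def ray(c,uv,z,s=None):
    "pixels -> points on plane z"
    p=cv2.undistortPoints(np.array(uv,float).reshape(-1,1,2),K(c),np.array(c["dist_coeffs"],float)).reshape(-1,2)
    r,t=pose(c,s); d=np.c_[p,np.ones(len(p))]@r.T
    return t+d*((z-t[2])/d[:,2])[:,None]
def snap(n):
    s=state(); return camera(n),s
E
python3 - <<'E'
from h import *
for n in ("scene","side","wrist"):
    c,s=snap(n); cv2.imwrite(f"pics/{n}0.png",c["frame"]); r,t=pose(c,s); print(n,c["vfov"],c["dist_coeffs"],t.round(3),r[:,2].round(2))
print(state())
E
```

```text
scene 53.719811217982155 [-0.11537657  0.          0.          0.          0.        ] [ 1.223 -0.165  0.735] [-0.67  0.22 -0.71]
side 43.90882215400405 [0.04644801 0.         0.         0.         0.        ] [ 0.046 -0.922  0.676] [ 0.41  0.76 -0.5 ]
wrist 64.96171811071478 [-0.02690968  0.          0.          0.          0.        ] [0.181 0.603 0.374] [ 0.29 -0.13 -0.95]
{'clock': 0.15, 'joint_pos': array([ 1.04263716e+00,  2.76991773e-01, -2.75211115e-02,  1.26802143e+00,
        3.52576997e-05,  1.46741835e+00]), 'dq': array([ 0.00078698, -0.00177317,  0.00481549, -0.00039742, -0.00022156,
        0.00037425]), 'effort': array([ 1.13118272e-04, -4.46057689e+01,  2.95638889e+01,  1.05222606e-02,
       -1.26335594e-04,  5.72558108e-07]), 'eef_pos': array([0.2572839 , 0.56898126, 0.25541684]), 'tool_rot': array([ 2.10797316e-01,  9.77529404e-01, -8.20552892e-04, -2.86620277e-04]), 'ft_force': array([0.72498304, 0.2936514 , 0.29970212]), 'torque': array([ 0.03686323, -0.01526063, -0.01833009]), 'grasp_force': 0.0, 'gripper_width': 0.9976849047330063}
```

View pics/scene0.png

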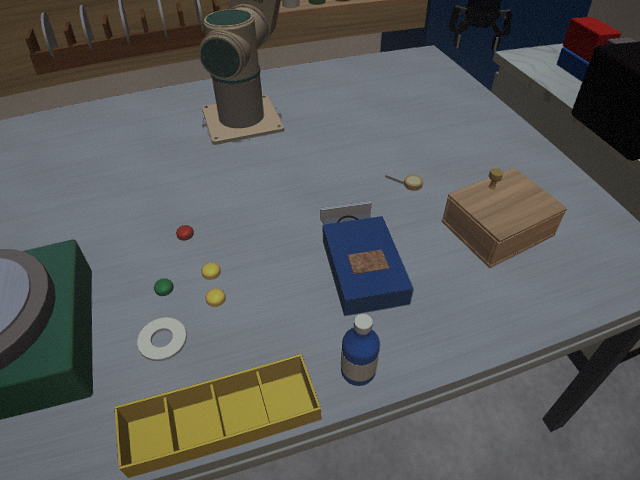

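View pics/side0.png

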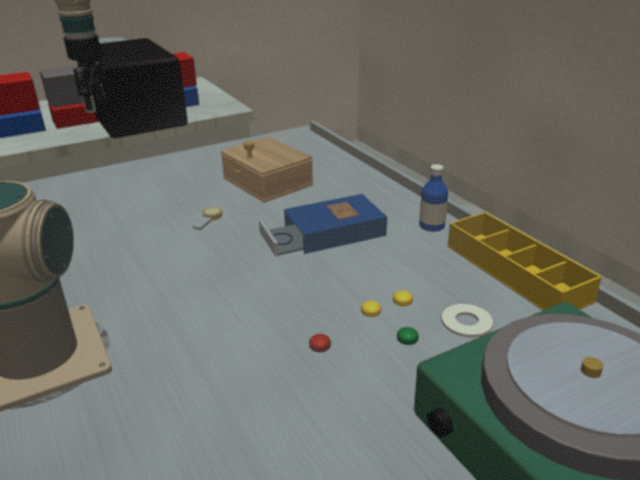

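Candidates in the scene picture are the green stone (164,287), yellow look-alikes (211,270) and (215,297), and the red agate (185,232). The tall green box at the left is no stone. I choose green (164,287), which is (408,335) in the side picture. The safe is blue at (367,262), with its tray panel at (346,212).

```bash
cat >> h.py <<'E'
def blobs(f,lo,hi,amin=40):
    m=cv2.inRange(cv2.cvtColor(f,cv2.COLOR_BGR2HSV),np.array(lo),np.array(hi))
    m=cv2.morphologyEx(m,cv2.MORPH_OPEN,np.ones((2,2),np.uint8))
    return [k for k in cv2.findContours(m,cv2.RETR_EXTERNAL,cv2.CHAIN_APPROX_NONE)[0] if cv2.contourArea(k)>amin]
def cen(k):
    m=cv2.moments(k); return m["m10"]/m["m00"],m["m01"]/m["m00"]
E
python3 - <<'E'
from h import *
for n in ("scene","side"):
    c,s=snap(n); f=c["frame"]
    for nm,lo,hi,z in (("green",(50,100,30),(85,255,255),.008),("red",(170,100,50),(180,255,255),.008),("yel",(20,110,90),(33,255,255),.008)):
        for k in blobs(f,lo,hi):
            if cv2.contourArea(k)<900: print(n,nm,np.round(cen(k)),cv2.contourArea(k),ray(c,cen(k),z)[0].round(4))
    for k in blobs(f,(105,120,40),(125,255,255),1500):
        h=cv2.convexHull(k); q=cv2.approxPolyDP(h,4,True).reshape(-1,2)
        print(n,"blue",cv2.contourArea(k)); P=ray(c,q,.05)
        for a,b in zip(q,P): print(a,b.round(4), ray(c,[a],0)[0].round(4))
    if n=="scene":
        a=cv2.resize(f[255:320,130:240],None,fx=4,fy=4,interpolation=2); b=cv2.resize(f[190:320,300:430],(260,260),interpolation=2)
        im=np.zeros((260,700,3),np.uint8); im[:260,:440]=a; im[:,440:]=b; cv2.imwrite("pics/crop.png",im)
E
```

```text
scene green [164. 287.] 179.5 [ 0.5731 -0.2767  0.008 ]
scene yel [284. 370.] 56.0 [ 0.8233 -0.0993  0.008 ]
scene yel [216. 298.] 230.0 [ 0.6333 -0.1818  0.008 ]
scene yel [211. 271.] 201.0 [ 0.5635 -0.179   0.008 ]
scene yel [497. 173.] 41.5 [0.4727 0.5589 0.008 ]
scene blue 4914.0
[383 218] [0.5722 0.1917 0.05  ] [0.5247 0.2177 0.    ]
[413 291] [0.7695 0.164  0.05  ] [0.7364 0.188  0.    ]
[346 300] [0.7481 0.0406 0.05  ] [0.7134 0.0557 0.    ]
[324 226] [0.5545 0.0657 0.05  ] [0.5056 0.0825 0.    ]
scene blue 1669.5
[441   0] [-0.6128  1.0057  0.05  ] [-0.7469  1.0912  0.    ]
[493  30] [-0.2553  1.0299  0.05  ] [-0.3633  1.1172  0.    ]
[499  70] [0.0477 0.8456 0.05  ] [-0.0382  0.9194  0.    ]
[492  85] [0.131  0.7613 0.05  ] [0.0513 0.829  0.    ]
[485  86] [0.1305 0.7358 0.05  ] [0.0507 0.8016 0.    ]
[429  41] [-0.2256  0.7339  0.05  ] [-0.3314  0.7996  0.    ]
[430  20] [-0.4104  0.8397  0.05  ] [-0.5297  0.9131  0.    ]
side green [408. 336.] 240.0 [ 0.5677 -0.2835  0.008 ]
side green [565. 310.] 173.0 [ 0.8564 -0.3643  0.008 ]
side yel [593. 365.] 170.5 [ 0.7793 -0.4874  0.008 ]
side yel [372. 309.] 211.5 [ 0.5565 -0.1861  0.008 ]
side yel [403. 299.] 199.5 [ 0.6262 -0.1892  0.008 ]
side blue 2078.0
[385 218] [0.7362 0.0325 0.05  ] [0.7914 0.1088 0.    ]
[305 234] [0.5498 0.0609 0.05  ] [0.5901 0.1395 0.    ]
[288 211] [0.5667 0.1753 0.05  ] [0.6084 0.263  0.    ]
[363 196] [0.7553 0.1516 0.05  ] [0.812  0.2374 0.    ]
```

View pics/crop.png

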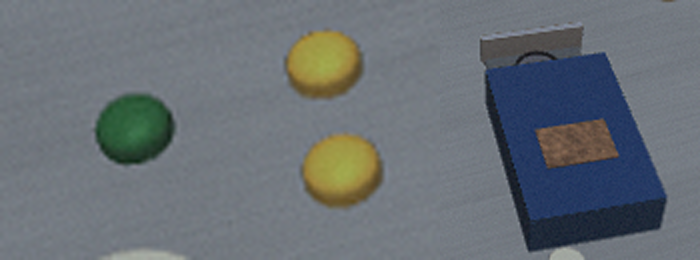

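The crop shows one green cabochon, plainly distinct from the two yellow ones, and the tray is out with its nest behind the panel. The views put the jade near (0.570, -0.280). The safe's front centre is near (0.561, 0.123), with yaw about -0.145.

Request:
carry_out --pt "0 0 0 0 0 -0.93" --pt "0 0 0 0 0 -0.93" --pt "0 0 0 0 0 -0.93" --pt "-0.2 -0.4 0 0 0 0" --pt "-0.2 -0.4 0 0 0 0" --pt "-0.2 -0.4 0 0 0 0" --pt "-0.2 -0.4 0 0 0 0" --pt "-0.2 -0.4 0 0 0 0" --pt "-0.2 -0.4 0 0 0 0" --pt "-0.2 -0.4 0 0 0 0" --gripper 1

```text
clock: 1.25
eef_pos: [0.3555, 0.2704, 0.2564]
tool_rot: [0.073, 0.997, 0.0, 0.0]
ft_force: [1.0, -0.2, 0.5]
gripper_width: 1.003
grasp_force: 0.0
```

```bash
cat >> h.py <<'E'
def go(p):
    "scaled tool-frame shift to world point p, and tool y heading"
    s=state(); m=R.from_quat(s["tool_rot"]).as_matrix()
    print("eef",np.round(s["eef_pos"],4),"yhead",np.degrees(np.arctan2(m[1,1],m[0,1])).round(2),"z",m[:,2].round(3),"units",(m.T@(np.array(p)-s["eef_pos"])*10).round(3),"F",s["ft_force"].round(1),"w",round(s["gripper_width"],3),round(s["grasp_force"],1),"q",s["joint_pos"].round(2),"t",s["clock"])
E
python3 - <<'E'
from h import *
go([.55,-.28,.25])
c,s=snap("wrist"); cv2.imwrite("pics/w1.png",c["frame"])
for k in blobs(c["frame"],(105,120,30),(125,255,255),1500):
    q=cv2.approxPolyDP(cv2.convexHull(k),4,True).reshape(-1,2)
    for a,b in zip(q,ray(c,q,.05,s)): print(a,b.round(4))
E
```

```text
eef [0.3555 0.2704 0.2564] yhead 81.68 z [ 0.001  0.    -1.   ] units [-2.721 -5.165  0.064] F [ 1.  -0.2  0.5] w 1.003 0.0 q [ 0.51 -0.04 -0.39  1.22 -0.    0.65] t 1.25
[284 372] [0.5287 0.203  0.05  ]
[288 428] [0.6045 0.1936 0.05  ]
[228 451] [0.629 0.119 0.05 ]
[198 401] [0.5535 0.1035 0.05  ]
```

View pics/w1.png

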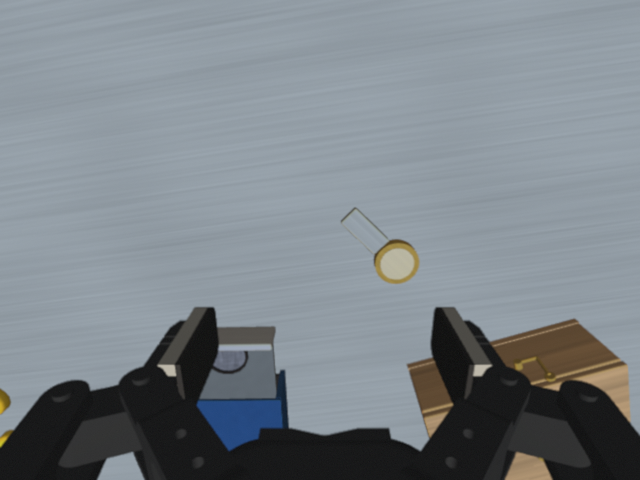

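The wrist picture shows the loupe at (396,262), and the tray panel and nest at (230,355), partly hidden by a finger. On the way to the jade I look from above the tray.

Request:
carry_out --pt "-0.31 -0.26 0 0 0 0" --pt "-0.31 -0.26 0 0 0 0" --pt "-0.31 -0.26 0 0 0 0" --pt "-0.31 -0.26 0 0 0 0" --pt "-0.31 -0.26 0 0 0 0" --pt "0 0 0 0 0 0"

```text
clock: 1.9
eef_pos: [0.4931, 0.1179, 0.2564]
tool_rot: [0.075, 0.997, -0.0, 0.001]
ft_force: [-0.4, 0.8, 0.0]
gripper_width: 1.001
grasp_force: 0.0
```

```bash
python3 - <<'E'
from h import *
go([.55,-.28,.25])
c,s=snap("wrist"); cv2.imwrite("pics/w2.png",c["frame"])
for k in blobs(c["frame"],(105,120,30),(125,255,255),1500):
    q=cv2.approxPolyDP(cv2.convexHull(k),4,True).reshape(-1,2)
    for a,b in zip(q,ray(c,q,.05,s)): print(a,b.round(4))
E
```

```text
eef [0.4931 0.1179 0.2564] yhead 81.35 z [ 0.002 -0.001 -1.   ] units [-1.161 -3.848  0.07 ] F [-0.4  0.8  0. ] w 1.001 0.0 q [ 0.11  0.07 -0.28  1.22 -0.    0.26] t 1.9
[403 248] [0.546  0.1837 0.05  ]
[413 265] [0.5645 0.1917 0.05  ]
[404 427] [0.7608 0.1678 0.05  ]
[290 429] [0.7444 0.0412 0.05  ]
[278 279] [0.5598 0.0634 0.05  ]
[283 251] [0.5323 0.0734 0.05  ]
```

View pics/w2.png

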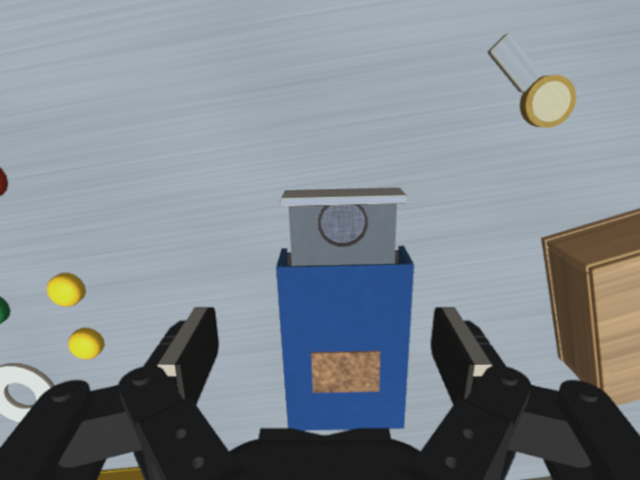

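The picture shows the nest ring at about (343,224), the panel's top edge from (283,192) to (405,190), and the housing's top front edge from (278,266) to (413,265). The rear top corners are at (290,429) and (404,427).

```bash
python3 - <<'E'
from h import *
c,s=snap("wrist"); f=c["frame"]
g=cv2.cvtColor(f,cv2.COLOR_BGR2GRAY); roi=g[205:262,300:388]
m=(cv2.GaussianBlur(roi,(3,3),0)<70).astype(np.uint8); k=max(cv2.findContours(m,cv2.RETR_EXTERNAL,cv2.CHAIN_APPROX_NONE)[0],key=cv2.contourArea)
e=cv2.fitEllipse(k); u=np.array(e[0])+(300,205); print("ring",u,e[1:]); N=ray(c,[u],.012,s)[0]; print("nest",N.round(4), "box ctr",(np.array(cv2.boundingRect(k)[:2])+np.array(cv2.boundingRect(k)[2:])/2+(300,205)))
P=ray(c,[(278,266),(413,264.5),(290,429),(404,427)],.05,s)[:,:2]; print("housing",P.round(4))
fc=(P[0]+P[1])/2; bc=(P[2]+P[3])/2
d=P[1]-P[0]; print("w",np.linalg.norm(d),"yaw front",np.arctan2(-d[0],d[1]),"L",np.linalg.norm(bc-fc),"yaw len",np.arctan2(*(bc-fc)[::-1]))
y=-.145; ex=np.array([np.cos(y),np.sin(y)]); print("nest from face", fc-.03*ex)
Q=ray(c,[(283,191),(405,189)],.04,s)[:,:2]; d=Q[1]-Q[0]; print("panel",Q.round(4),np.linalg.norm(d),np.arctan2(-d[0],d[1]),"nest from panel",Q.mean(0)+.034*ex)
E
```

```text
ring [340.47776413 223.41075897] ((46.76539993286133, 48.30601119995117), 102.22796630859375)
nest [0.5232 0.1314 0.012 ] box ctr [343.5 238.5]
housing [[0.5441 0.0678]
 [0.5614 0.1934]
 [0.7412 0.0435]
 [0.7575 0.1697]]
w 0.1268008005746044 yaw front -0.1370292338916519 L 0.1980906619295507 yaw len -0.12136097230770253
nest from face [0.52303386 0.13493154]
panel [[0.4763 0.0841]
 [0.4908 0.1935]] 0.1103611807784734 -0.13177193202735177 nest from panel [0.51714401 0.13392676]
```

Request:
carry_out --pt "-0.13 -0.43 0 0 0 0" --pt "-0.13 -0.43 0 0 0 0" --pt "-0.13 -0.43 0 0 0 0" --pt "-0.13 -0.43 0 0 0 0" --pt "-0.13 -0.43 0 0 0 0" --pt "-0.13 -0.43 0 0 0 0" --pt "-0.13 -0.43 0 0 0 0" --pt "-0.13 -0.43 0 0 0 0" --pt "-0.13 -0.4 0 0 0 0" --pt "0 0 0 0 0 0"

```text
clock: 3.0
eef_pos: [0.5507, -0.2792, 0.256]
tool_rot: [0.074, 0.997, -0.001, 0.0]
ft_force: [-0.4, 0.6, 1.1]
gripper_width: 0.999
grasp_force: 0.0
```

```bash
python3 - <<'E'
from h import *
c,s=snap("wrist"); cv2.imwrite("pics/w3.png",c["frame"])
for k in blobs(c["frame"],(50,100,20),(85,255,255),200):
    u=cen(k); P=ray(c,[u],.007,s)[0]; print(np.round(u),cv2.contourArea(k),cv2.minAreaRect(k)[1],P.round(4))
    b=cv2.boundingRect(k); print(b, ray(c,[(b[0],u[1]),(b[0]+b[2],u[1]),(u[0],b[1]),(u[0],b[1]+b[3])],.005,s).round(4).tolist())
    go([P[0],P[1],.10])
E
```

```text
[329. 211.] 961.0 (35.0, 34.0) [ 0.57   -0.2772  0.007 ]
(312, 194, 35, 36) [[0.568, -0.2945, 0.005], [0.5733, -0.2593, 0.005], [0.5528, -0.2747, 0.005], [0.5904, -0.2802, 0.005]]
eef [ 0.55   -0.2767  0.2559] yhead 81.56 z [-0.     0.001 -1.   ] units [-0.2    0.023  1.559] F [ 0.   1.  -0.3] w 1.004 0.0 q [-0.57  0.26 -0.05  1.26  0.   -0.42] t 3.05
[ 95. 226.] 16070.5 (235.5458984375, 133.9727020263672) [ 0.5493 -0.5189  0.007 ]
(0, 145, 176, 221) [[0.5345, -0.622, 0.005], [0.5623, -0.4361, 0.005], [0.4709, -0.4923, 0.005], [0.719, -0.5821, 0.005]]
eef [ 0.55   -0.2767  0.2559] yhead 81.56 z [-0.     0.001 -1.   ] units [-0.349 -2.398  1.558] F [ 0.   1.  -0.3] w 1.004 0.0 q [-0.57  0.26 -0.05  1.26  0.   -0.42] t 3.05
```

The jade is at (0.570, -0.277), about 35–38 mm across, so its size fits. Next I descend part-way and check again.

Request:
carry_out --pt "-0.1 0.01 0.4 0 0 0" --pt "-0.1 0 0.4 0 0 0" --pt "0 0 0.4 0 0 0" --pt "0 0 0.36 0 0 0" --pt "0 0 0 0 0 0" --gripper 0.4

```text
clock: 3.55
eef_pos: [0.5652, -0.2725, 0.0945]
tool_rot: [0.072, 0.997, 0.003, -0.006]
ft_force: [-1.4, 1.4, 0.3]
gripper_width: 0.703
grasp_force: 0.0
```

```bash
python3 - <<'E'
from h import *
c,s=snap("wrist"); cv2.imwrite("pics/w4.png",c["frame"])
for k in blobs(c["frame"],(50,100,15),(85,255,255),200):
    b=cv2.boundingRect(k)
    if b[0]<200: continue
    u=cen(k); P=ray(c,[u],.007,s)[0]; print(np.round(u),b,P.round(4))
    print(ray(c,[(b[0],u[1]),(b[0]+b[2],u[1]),(u[0],b[1]),(u[0],b[1]+b[3])],.005,s).round(4).tolist())
    go([P[0],P[1],.0255])
E
```

```text
[315. 263.] (285, 232, 62, 63) [ 0.5693 -0.2776  0.007 ]
[[0.5675, -0.2959, 0.005], [0.5728, -0.2591, 0.005], [0.5506, -0.2748, 0.005], [0.591, -0.2809, 0.005]]
eef [ 0.5673 -0.2741  0.0978] yhead 81.78 z [-0.006  0.004 -1.   ] units [-0.03  -0.034  0.722] F [-0.5  0.3  0.5] w 0.699 0.0 q [-0.55  0.41 -0.2   0.97  0.   -0.41] t 3.6
```

View pics/w4.png

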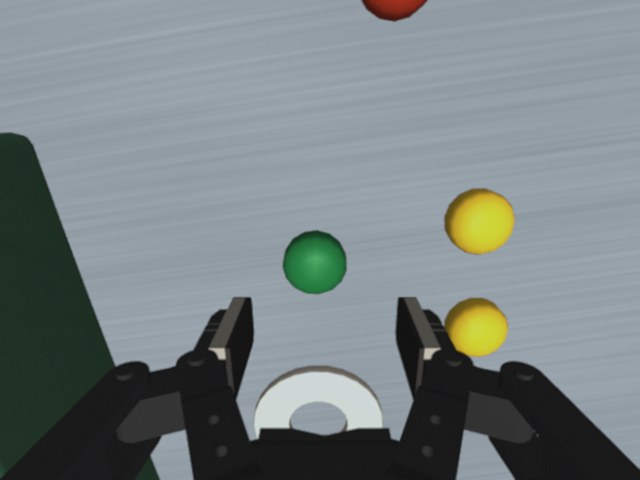

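The jade is at (315,263), between the open jaws at (252,300) and (397,300) and a few mm to the left. The washer and the yellow stone are clear of the fingers. I go down now.

Request:
carry_out --pt "-0.03 -0.04 0.15 0 0 0" --pt "0 0 0.2 0 0 0" --pt "0 0 0.2 0 0 0" --pt "0 0 0.1 0 0 0" --pt "0 0 0.06 0 0 0" --pt "0 0 0 0 0 0" --pt "0 0 0 0 0 0" --pt "0 0 0 0 0 0"

```text
clock: 4.4
eef_pos: [0.5731, -0.2829, 0.0305]
tool_rot: [0.073, 0.997, -0.001, 0.001]
ft_force: [-0.0, -0.0, -0.3]
gripper_width: 0.7
grasp_force: 0.0
```

```bash
python3 - <<'E'
from h import *
c,s=snap("wrist"); cv2.imwrite("pics/w5.png",c["frame"][200:480,120:520])
go([.5693,-.2776,.0255])
E
```

```text
eef [ 0.573  -0.2828  0.0304] yhead 81.64 z [ 0.002 -0.001 -1.   ] units [0.044 0.046 0.049] F [0.1 0.4 0.5] w 0.698 0.0 q [-0.56  0.49 -0.23  0.84  0.   -0.41] t 4.45
```

View pics/w5.png

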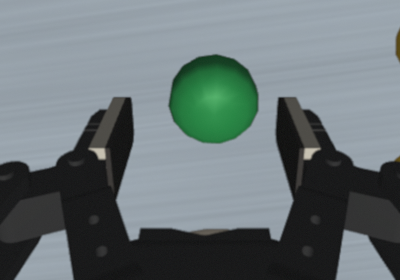

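Jade at crop (214,99), i.e. full image (334,299). It sits a little to the right of the jaws' middle, so I recompute from this settled view.

```bash
python3 - <<'E'
from h import *
c,s=snap("wrist")
for k in blobs(c["frame"],(50,100,15),(85,255,255),2000):
    b=cv2.boundingRect(k)
    if b[0]<200: continue
    u=np.array([b[0]+b[2]/2,b[1]+b[3]/2]); P=ray(c,[u],.006,s)[0]; print(u,b,P.round(4))
    print(ray(c,[(b[0],u[1]),(b[0]+b[2],u[1]),(u[0],b[1]),(u[0],b[1]+b[3])],.005,s).round(4).tolist())
    go([P[0],P[1],.0265])
E
```

```text
[334.5 300.5] (291, 257, 87, 87) [ 0.5696 -0.2776  0.006 ]
[[0.5674, -0.2963, 0.005], [0.5729, -0.2591, 0.005], [0.5501, -0.275, 0.005], [0.5921, -0.2807, 0.005]]
eef [ 0.5728 -0.2827  0.0302] yhead 81.65 z [ 0.001 -0.001 -1.   ] units [0.039 0.045 0.037] F [-0.1  0.1 -0. ] w 0.699 0.0 q [-0.56  0.49 -0.23  0.84  0.   -0.41] t 4.5
```

Request:
carry_out --pt "0.035 0.045 0 0 0 0" --pt "0 0 0.02 0 0 0" --pt "0 0 0.02 0 0 0" --pt "0 0 0 0 0 0" --pt "0 0 0 0 0 0"

```text
clock: 5.0
eef_pos: [0.5693, -0.2773, 0.0251]
tool_rot: [0.073, 0.997, 0.0, -0.0]
ft_force: [-0.2, -1.0, -0.3]
gripper_width: 0.7
grasp_force: 0.0
```

Request:
carry_out --pt "0 0 0 0 0 0" --pt "0 0 0 0 0 0" --pt "0 0 0 0 0 0" --pt "0 0 0 0 0 0" --pt "0 0 0 0 0 0" --pt "0 0 0 0 0 0" --pt "0 0 0 0 0 0" --pt "0 0 0 0 0 0" --gripper -1

```text
clock: 5.8
eef_pos: [0.5698, -0.2776, 0.0259]
tool_rot: [0.073, 0.997, -0.0, 0.0]
ft_force: [-0.1, -0.0, 5.1]
gripper_width: 0.401
grasp_force: 60.2
```

```bash
python3 - <<'E'
from h import *
c,s=snap("wrist"); cv2.imwrite("pics/w6.png",c["frame"][200:480,120:520])
go([.5693,-.2776,.0255])
E
```

```text
eef [ 0.5698 -0.2777  0.0259] yhead 81.65 z [ 0.001 -0.001 -1.   ] units [ 0.005 -0.     0.004] F [-0.4  0.7  5.8] w 0.398 60.2 q [-0.56  0.49 -0.25  0.83 -0.   -0.41] t 5.85
```

View pics/w6.png

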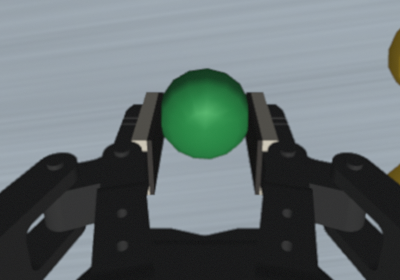

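The jaws hold the jade at crop (205,114). The width reads 0.40 with an upward force of 5 N, so I work out the fingertip height from this view before lifting.

```bash
python3 - <<'E'
from h import *
c,s=snap("wrist"); r,t=pose(c,s); m=R.from_quat(s["tool_rot"]).as_matrix(); o=np.array(s["eef_pos"])
def tool(px,tx):
    p=cv2.undistortPoints(np.array([[px]],float),K(c),np.array(c["dist_coeffs"]))[0,0]; d=m.T@r@[*p,1]; a=m.T@(t-o); k=(tx-a[0])/d[0]; return (a+k*d).round(4)
for px in ((283,292),(367,292),(267,293),(381,293)): print(px,tool(px,.011),tool(px,-.011))
E
```

```text
(283, 292) [ 0.011  -0.0166  0.019 ] [-0.011  -0.0217  0.0609]
(367, 292) [0.011  0.0177 0.019 ] [-0.011  0.023  0.061]
(267, 293) [ 0.011  -0.0231  0.0181] [-0.011  -0.0301  0.0598]
(381, 293) [0.011  0.0233 0.0182] [-0.011   0.0303  0.0599]
```

Request:
carry_out --pt "0 0 -0.1 0 0 0" --pt "0 0 -0.2 0 0 0" --pt "0 0 -0.3 0 0 0" --pt "0 0 0 0 0 0" --pt "0 0 0 0 0 0" --pt "0 0 0 0 0 0"

```text
clock: 6.5
eef_pos: [0.5684, -0.2767, 0.0841]
tool_rot: [0.073, 0.997, 0.001, -0.001]
ft_force: [0.4, -1.0, -0.9]
gripper_width: 0.402
grasp_force: 59.9
```

```bash
python3 - <<'E'
from h import *
go([.5693,-.2776,.0255])
c,s=snap("side"); w,s=snap("wrist")
f=np.vstack([cv2.resize(c["frame"][270:370,360:470],(440,400),interpolation=2)]); im=np.zeros((400,800,3),np.uint8); im[:,:440]=f; im[:280,440:]=w["frame"][200:480,140:500]; cv2.imwrite("pics/w7.png",im)
for k in blobs(c["frame"],(50,100,15),(85,255,255),100): print("side",cv2.boundingRect(k),cen(k))
E
```

```text
eef [ 0.5684 -0.2767  0.0841] yhead 81.64 z [-0.002  0.001 -1.   ] units [-0.012 -0.008  0.586] F [ 0.4 -1.  -0.9] w 0.402 59.9 q [-0.56  0.42 -0.21  0.94  0.   -0.41] t 6.5
side (421, 336, 184, 144) (487.0922706325932, 406.92738444351346)
side (544, 305, 40, 11) (564.8631284916202, 310.07355679702044)
side (399, 300, 11, 17) (404.28688524590166, 307.4617486338797)
```

View pics/w7.png

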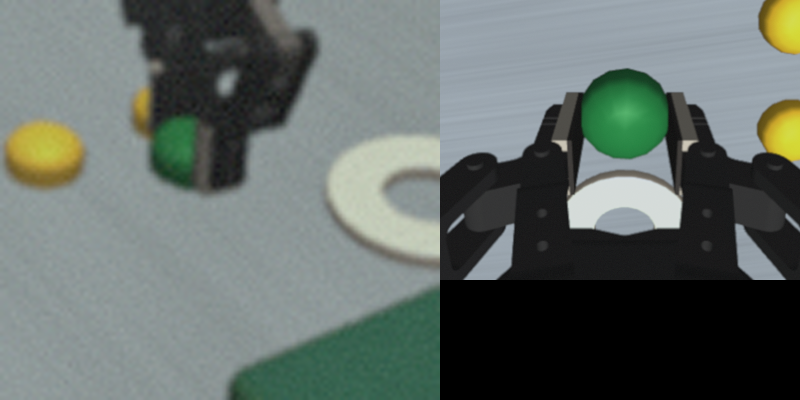

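The jade is lifted, level, and has not moved in the jaws: it is at wrist pixel (325,313) both before and after. Its underside is therefore about 26 mm ahead of the TCP. I carry it to a spot in front of the nest and look.

Request:
carry_out --pt "0.155 0.39 -0.086 0 0 0" --pt "0.155 0.39 -0.086 0 0 0" --pt "0.155 0.39 -0.086 0 0 0" --pt "0.155 0.39 -0.086 0 0 0" --pt "0.155 0.39 -0.086 0 0 0" --pt "0.155 0.39 -0.086 0 0 0" --pt "0.155 0.39 -0.086 0 0 0" --pt "0.155 0.39 -0.086 0 0 0" --pt "0.155 0.39 -0.086 0 0 0" --pt "0.155 0.39 -0.086 0 0 0"

```text
clock: 7.6
eef_pos: [0.4713, 0.1325, 0.1707]
tool_rot: [0.073, 0.997, -0.0, -0.001]
ft_force: [0.6, -0.1, -0.4]
gripper_width: 0.408
grasp_force: 60.0
```

Request:
carry_out --pt "0 0 0 0 0 0" --pt "0 0 0 0 0 0" --pt "0 0 0 0 0 0" --pt "0 0 0 0 0 0"

```text
clock: 8.0
eef_pos: [0.4726, 0.1298, 0.1706]
tool_rot: [0.074, 0.997, -0.0, -0.001]
ft_force: [-0.9, -0.1, -0.7]
gripper_width: 0.405
grasp_force: 60.1
```

```bash
python3 - <<'E'
from h import *
go([.522,.134,.1])
c,s=snap("wrist"); cv2.imwrite("pics/w8.png",c["frame"])
for k in blobs(c["frame"],(50,100,15),(85,255,255),1000): print(cv2.boundingRect(k))
E
```

```text
eef [0.4726 0.1298 0.1706] yhead 81.53 z [-0.001 -0.    -1.   ] units [-0.483  0.114  0.705] F [-0.9 -0.1 -0.7] w 0.405 60.1 q [ 0.14  0.1  -0.43  1.04 -0.    0.28] t 8.0
(282, 270, 88, 90)
```

View pics/w8.png

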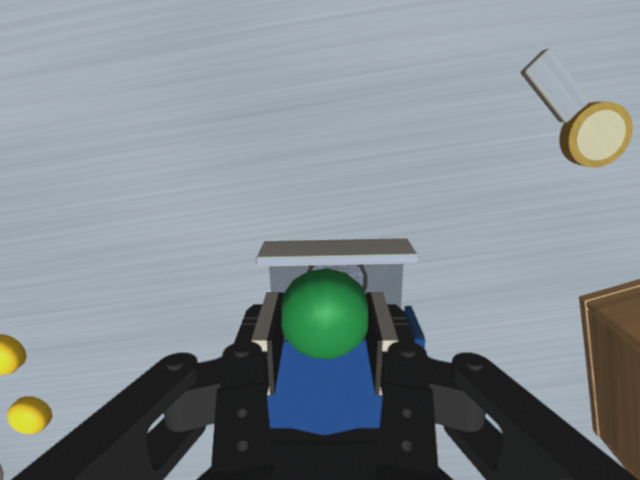

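The picture shows the jade held at (325,314), with the nest's front arc at (336,265). The panel's outer face has its top edge from (257,260) to (417,257) and its bottom edge from (262,243) to (411,239). I had taken the bottom edge of the panel for the top one before, so I recompute.

```bash
python3 - <<'E'
from h import *
from scipy.optimize import least_squares
c,s=snap("wrist")
def rep(nm,uv,z,c,s):
    P=ray(c,uv,z,s)[:,:2]; d=P[1]-P[0]; y=np.arctan2(-d[0],d[1]); ex=np.array([np.cos(-.137),np.sin(-.137)]); print(nm,"len",np.linalg.norm(d).round(4),"yaw",y.round(3),"mid",P.mean(0).round(4),"nest",(P.mean(0)+.034*ex).round(4))
rep("w8 top",[(257,260.5),(417,257.5)],.04,c,s); rep("w8 bot",[(262,243),(411,239)],.004,c,s)
s2=dict(s); s2["eef_pos"]=np.array([.4931,.1179,.2564]); q=np.array([.075,.997,0,.001]); s2["tool_rot"]=q/np.linalg.norm(q)
f=cv2.imread("pics/w2.png"); g=cv2.cvtColor(f,cv2.COLOR_BGR2GRAY)
rep("w2 bot",[(283,191),(405,189)],.004,c,s2); rep("w2 top",[(282,198),(406,196)],.04,c,s2)
print(g[186:210,345].tolist()); print(g[222,312:376].tolist()); print(g[206:262:1,343].tolist())
for nm,fr,st,(x0,x1,y0,y1) in (("w2",f,s2,(308,380,208,252)),("w8",c["frame"],s,(295,375,263,285))):
    gg=cv2.cvtColor(fr,cv2.COLOR_BGR2GRAY)[y0:y1,x0:x1].astype(int); sat=cv2.cvtColor(fr,cv2.COLOR_BGR2HSV)[y0:y1,x0:x1,1]
    vv,uu=np.where((gg<75)&(sat<110)); P=ray(c,np.c_[uu+x0,vv+y0],.013,st)[:,:2]
    r=least_squares(lambda p:np.hypot(*(P-p[:2]).T)-.0235,[.524,.134],loss="soft_l1",f_scale=.0015); print(nm,len(P),"nest",r.x.round(4),"med res",np.median(abs(r.fun)).round(4), P.min(0).round(3),P.max(0).round(3))
E
```

```text
w8 top len 0.1147 yaw -0.127 mid [0.4948 0.1359] nest [0.5285 0.1313]
w8 bot len 0.1202 yaw -0.118 mid [0.4943 0.1367] nest [0.5279 0.132 ]
w2 bot len 0.1223 yaw -0.132 mid [0.4939 0.1381] nest [0.5276 0.1334]
w2 top len 0.1129 yaw -0.133 mid [0.4923 0.1365] nest [0.526  0.1318]
[169, 167, 145, 104, 87, 89, 89, 89, 89, 95, 130, 171, 177, 178, 180, 178, 177, 172, 151, 126, 116, 113, 116, 118]
[113, 114, 115, 115, 113, 105, 83, 71, 83, 107, 119, 120, 118, 121, 118, 116, 115, 115, 111, 113, 116, 117, 118, 121, 122, 117, 110, 111, 116, 115, 113, 113, 114, 116, 117, 115, 113, 114, 116, 115, 111, 113, 118, 122, 123, 122, 119, 117, 118, 120, 122, 120, 103, 74, 68, 83, 104, 113, 114, 114, 114, 114, 114, 114]
[115, 113, 115, 116, 113, 105, 106, 109, 110, 111, 110, 110, 111, 115, 115, 114, 113, 111, 110, 113, 110, 110, 113, 115, 111, 108, 113, 118, 117, 113, 111, 112, 114, 115, 116, 112, 105, 67, 52, 62, 77, 108, 113, 112, 112, 112, 110, 111, 111, 111, 111, 111, 112, 112, 113, 113]
w2 232 nest [0.5247 0.1319] med res 0.0006 [0.507 0.108] [0.55  0.156]
w8 122 nest [0.5268 0.1313] med res 0.0014 [0.509 0.099] [0.531 0.157]
```

The estimates agree on the nest at about (0.526, 0.132). I move over it and then part-way down.

Request:
carry_out --pt "-0.26 0.05 0 0 0 -0.1" --pt "-0.26 0.05 0 0 0 0" --pt "0 0 0.3 0 0 0" --pt "0 0 0.4 0 0 0" --pt "0 0 0.3 0 0 0" --pt "0 0 0.1 0 0 0" --pt "0 0 0 0 0 0" --pt "0 0 0 0 0 0" --pt "0 0 0 0 0 0" --pt "0 0 0 0 0 0"

```text
clock: 9.1
eef_pos: [0.5272, 0.1338, 0.0631]
tool_rot: [0.068, 0.998, 0.0, 0.002]
ft_force: [-0.6, -0.3, 0.4]
gripper_width: 0.4
grasp_force: 60.1
```

```bash
python3 - <<'E'
from h import *
go([.526,.132,.042])
c,s=snap("wrist"); f=c["frame"]; g=cv2.cvtColor(f,cv2.COLOR_BGR2GRAY); cv2.imwrite("pics/w9.png",f)
go([.526,.132,.042])
for k in blobs(f,(50,100,15),(85,255,255),1000): print("jade",cv2.boundingRect(k))
for x in (240,270,400,430): print(x,g[130:320:4,x].tolist())
# near ring arc: dark pixels
vv,uu=np.where((g[150:330,230:420]<75)&(cv2.cvtColor(f,cv2.COLOR_BGR2HSV)[150:330,230:420,1]<110)); uu+=230; vv+=150
P=ray(c,np.c_[uu,vv],.013,s)[:,:2]; d=np.hypot(*(P-[.526,.132]).T); ok=d<.032
print(ok.sum(),np.c_[uu,vv][ok].min(0) if ok.any() else 0,np.c_[uu,vv][ok].max(0) if ok.any() else 0)
ok&=P[:,0]<.515
from scipy.optimize import least_squares
r=least_squares(lambda p:np.hypot(*(P[ok]-p).T)-.0235,[.526,.132],loss="soft_l1",f_scale=.001); print(ok.sum(),r.x.round(4),np.median(abs(r.fun)))
E
```

```text
eef [0.5272 0.1338 0.0631] yhead 82.22 z [ 0.004  0.    -1.   ] units [ 0.01  -0.02   0.211] F [-0.6 -0.3  0.4] w 0.4 60.1 q [ 0.13  0.31 -0.43  0.83  0.    0.27] t 9.1
eef [0.5268 0.1338 0.0628] yhead 82.22 z [ 0.003  0.    -1.   ] units [ 0.006 -0.019  0.208] F [-0.3  0.5 -1. ] w 0.403 60.1 q [ 0.13  0.31 -0.43  0.83 -0.    0.27] t 9.15
jade (282, 270, 88, 90)
240 [176, 175, 183, 175, 177, 179, 176, 180, 177, 180, 184, 178, 181, 184, 180, 181, 184, 177, 177, 182, 128, 96, 95, 97, 95, 98, 184, 188, 193, 190, 124, 121, 122, 122, 121, 122, 121, 122, 121, 121, 121, 120, 120, 121, 121, 120, 121, 122]
270 [174, 182, 176, 175, 179, 177, 179, 176, 179, 183, 176, 182, 183, 179, 180, 183, 176, 176, 182, 177, 118, 94, 94, 96, 96, 98, 187, 189, 192, 190, 141, 123, 122, 110, 70, 56, 57, 55, 56, 53, 60, 86, 87, 86, 86, 86, 87, 87]
400 [178, 179, 179, 174, 180, 179, 178, 181, 179, 173, 179, 174, 174, 176, 175, 177, 181, 183, 177, 172, 94, 96, 95, 97, 98, 121, 190, 193, 192, 189, 124, 125, 125, 124, 123, 122, 121, 121, 120, 120, 120, 120, 121, 120, 116, 30, 27, 55]
430 [178, 179, 175, 180, 178, 177, 180, 177, 173, 179, 174, 174, 176, 174, 176, 180, 182, 178, 171, 179, 95, 96, 96, 97, 99, 130, 190, 195, 192, 189, 164, 173, 181, 178, 180, 176, 183, 180, 181, 183, 184, 178, 181, 179, 181, 175, 173, 108]
887 [268 250] [374 323]
132 [0.5246 0.1317] 0.0006796593073535064
```

The nest arc seen from close by gives (0.5246, 0.1317). I correct by 2 mm and lower gently.

Request:
carry_out --pt "0.02 -0.02 0 0 0 0" --pt "0 0 0.08 0 0 0" --pt "0 0 0.06 0 0 0" --pt "0 0 0.04 0 0 0" --pt "0 0 0.03 0 0 0" --pt "0 0 0.02 0 0 0" --pt "0 0 0 0 0 0" --pt "0 0 0 0 0 0" --pt "0 0 0 0 0 0"

```text
clock: 10.05
eef_pos: [0.5236, 0.132, 0.0385]
tool_rot: [0.068, 0.998, 0.0, 0.0]
ft_force: [-0.3, -0.3, -1.2]
gripper_width: 0.404
grasp_force: 60.1
```

```bash
python3 - <<'E'
from h import *
go([.525,.132,.036])
E
```

```text
eef [0.5236 0.132  0.0385] yhead 82.22 z [ 0.  0. -1.] units [-0.014  0.002  0.025] F [-0.3 -0.3 -1.2] w 0.404 60.1 q [ 0.13  0.34 -0.46  0.78  0.    0.26] t 10.05
```

Request:
carry_out --pt "-0.01 0 0.01 0 0 0" --pt "0 0 0.005 0 0 0" --pt "0 0 0.005 0 0 0" --pt "0 0 0 0 0 0" --pt "0 0 0 0 0 0"

```text
clock: 10.55
eef_pos: [0.5248, 0.1319, 0.0372]
tool_rot: [0.068, 0.998, 0.0, 0.0]
ft_force: [-2.4, -0.2, 4.9]
gripper_width: 0.4
grasp_force: 63.3
```

Request:
carry_out --pt "0 0 0.004 0 0 0" --pt "0 0 0 0 0 0"

```text
clock: 10.75
eef_pos: [0.5248, 0.1318, 0.0372]
tool_rot: [0.068, 0.998, 0.0, 0.0]
ft_force: [-2.2, -0.3, 8.5]
gripper_width: 0.402
grasp_force: 64.8
```

There is contact at 5–8 N, about 1 mm from the expected height. I ease off slightly and release.

Request:
carry_out --pt "0 0 -0.008 0 0 0" --pt "0 0 0 0 0 0"

```text
clock: 10.95
eef_pos: [0.5247, 0.1319, 0.0372]
tool_rot: [0.068, 0.998, 0.0, 0.0]
ft_force: [-1.2, -0.8, 4.3]
gripper_width: 0.4
grasp_force: 62.7
```

Request:
carry_out --pt "0 0 0 0 0 0" --pt "0 0 0 0 0 0" --pt "0 0 0 0 0 0" --pt "0 0 0 0 0 0" --gripper 0.2

```text
clock: 11.35
eef_pos: [0.5241, 0.1318, 0.0364]
tool_rot: [0.068, 0.998, -0.0, -0.0]
ft_force: [0.0, 0.1, 0.1]
gripper_width: 0.602
grasp_force: 0.0
```

Request:
carry_out --pt "0 0 -0.1 0 0 0" --pt "0 0 -0.2 0 0 0" --pt "0 0 -0.3 0 0 0" --pt "0.2 0 -0.4 0 0 0" --pt "0.2 0 -0.3 0 0 0" --pt "0 0 0 0 0 0" --pt "0 0 0 0 0 0" --pt "0 0 0 0 0 0"

```text
clock: 12.15
eef_pos: [0.4844, 0.1371, 0.166]
tool_rot: [0.068, 0.998, -0.0, -0.0]
ft_force: [-0.2, 0.0, -0.3]
gripper_width: 0.599
grasp_force: 0.0
```

```bash
cat > chk.py <<'E'
from h import *
from scipy.optimize import least_squares
go([.525,.132,.036])
c,s=snap("wrist"); f=c["frame"]; cv2.imwrite("pics/chk.png",f); g=cv2.cvtColor(f,cv2.COLOR_BGR2GRAY); hsv=cv2.cvtColor(f,cv2.COLOR_BGR2HSV)
for k in blobs(f,(50,80,15),(85,255,255),600):
    b=cv2.boundingRect(k)
    if b[0]<100: continue
    u=(b[0]+b[2]/2,b[1]+b[3]/2); J=ray(c,[u],.017,s)[0]; print("jade",b,J.round(4)); E=ray(c,[(b[0],u[1]),(b[0]+b[2],u[1])],.017,s); print("jade y-width",np.linalg.norm(E[1]-E[0]).round(4),"x-ext",np.linalg.norm(np.diff(ray(c,[(u[0],b[1]),(u[0],b[1]+b[3])],.017,s),axis=0)).round(4))
    x0,x1,y0,y1=b[0]-25,b[0]+b[2]+25,b[1]-20,b[1]+b[3]+25
    vv,uu=np.where((g[y0:y1,x0:x1]<75)&(hsv[y0:y1,x0:x1,1]<110)); P=ray(c,np.c_[uu+x0,vv+y0],.013,s)[:,:2]
    P=P[np.hypot(*(P-J[:2]).T)<.03]
    r=least_squares(lambda p:np.hypot(*(P-p).T)-.0235,J[:2],loss="soft_l1",f_scale=.001); print("ring",len(P),r.x.round(4),np.median(abs(r.fun)).round(4))
E
python3 chk.py; python3 - <<'E'
from h import *
for n in("scene","side"):
    c,s=snap(n)
    for k in blobs(c["frame"],(50,80,15),(85,255,255),30):
        b=cv2.boundingRect(k); print(n,b,ray(c,[cen(k)],.018)[0].round(4))
E
```

```text
eef [0.4844 0.1371 0.166 ] yhead 82.21 z [-0.001 -0.    -1.   ] units [-0.41   0.005  1.3  ] F [-0.2  0.  -0.3] w 0.599 0.0 q [ 0.15  0.13 -0.41  1.03 -0.    0.28] t 12.15
jade (302, 255, 48, 43) [0.5277 0.1328 0.017 ]
jade y-width 0.0375 x-ext 0.037
ring 458 [0.5252 0.1317] 0.0008
scene (0, 241, 85, 179) [ 0.6528 -0.4986  0.018 ]
scene (342, 216, 16, 7) [0.5195 0.1355 0.018 ]
side (416, 333, 193, 147) [ 0.5373 -0.4939  0.018 ]
side (542, 304, 45, 13) [ 0.844  -0.3729  0.018 ]
side (275, 232, 14, 11) [0.5265 0.128  0.018 ]
```

The jade's front is hidden by the panel from here. I look from straight above to check that it is centred and flat.

Request:
carry_out --pt "-0.4 0 0 0 0 0" --pt "-0.4 0 0 0 0 0" --pt "-0.44 0 0 0 0 0" --pt "0 0 0 0 0 0" --pt "0 0 0 0 0 0" --pt "0 0 0 0 0 0"

```text
clock: 12.9
eef_pos: [0.6062, 0.1204, 0.1655]
tool_rot: [0.068, 0.998, -0.0, -0.002]
ft_force: [-0.2, 0.4, 0.2]
gripper_width: 0.597
grasp_force: 0.0
```

```bash
python3 chk.py; python3 - <<'E'
import cv2
g=cv2.cvtColor(cv2.imread("pics/chk.png"),cv2.COLOR_BGR2HSV)
from h import *
ks=[k for k in blobs(cv2.imread("pics/chk.png"),(50,80,15),(85,255,255),600)]
for k in ks: print(cv2.fitEllipse(k),cv2.contourArea(k))
E
```

```text
eef [0.6062 0.1204 0.1655] yhead 82.22 z [-0.003 -0.    -1.   ] units [0.816 0.006 1.297] F [-0.2  0.4  0.2] w 0.597 0.0 q [ 0.09  0.33 -0.16  1.09  0.    0.23] t 12.9
jade (299, 78, 55, 59) [0.5248 0.1331 0.017 ]
jade y-width 0.0371 x-ext 0.038
((325.9862365722656, 107.12639617919922), (54.36326217651367, 57.157318115234375), 0.48783525824546814) 2437.0Traceback (most recent call last):
  File "chk.py", line 10, in <module>
    vv,uu=np.where((g[y0:y1,x0:x1]<75)&(hsv[y0:y1,x0:x1,1]<110)); P=ray(c,np.c_[uu+x0,vv+y0],.013,s)[:,:2]
                                                                    ~~~^^^^^^^^^^^^^^^^^^^^^^^^^^^^^
  File "h.py", line 15, in ray
    p=cv2.undistortPoints(np.array(uv,float).reshape(-1,1,2),K(c),np.array(c["dist_coeffs"],float)).reshape(-1,2)
      ~~~~~~~~~~~~~~~~~~~^^^^^^^^^^^^^^^^^^^^^^^^^^^^^^^^^^^^^^^^^^^^^^^^^^^^^^^^^^^^^^^^^^^^^^^^^^
cv2.error: OpenCV(4.12.0) /io/opencv/modules/calib3d/src/undistort.dispatch.cpp:347: error: (-215:Assertion failed) CV_IS_MAT(_src) && CV_IS_MAT(_dst) && (_src->rows == 1 || _src->cols == 1) && (_dst->rows == 1 || _dst->cols == 1) && _src->cols + _src->rows - 1 == _dst->rows + _dst->cols - 1 && (CV_MAT_TYPE(_src->type) == CV_32FC2 || CV_MAT_TYPE(_src->type) == CV_64FC2) && (CV_MAT_TYPE(_dst->type) == CV_32FC2 || CV_MAT_TYPE(_dst->type) == CV_64FC2) in function 'cvUndistortPointsInternal'
```

```bash
python3 - <<'E'
import cv2,numpy as np
f=cv2.imread("pics/chk.png"); g=cv2.cvtColor(f,cv2.COLOR_BGR2GRAY)
print(g[107,280:375].tolist()); print(g[55:160,326].tolist())
E
```

```text
[135, 136, 136, 135, 137, 137, 137, 129, 104, 89, 85, 85, 98, 135, 149, 145, 129, 92, 78, 90, 96, 101, 104, 107, 110, 114, 115, 118, 120, 122, 123, 125, 127, 130, 134, 137, 141, 145, 149, 153, 157, 161, 166, 169, 171, 172, 171, 170, 166, 164, 161, 157, 154, 151, 148, 145, 142, 140, 137, 134, 130, 127, 125, 123, 120, 116, 115, 111, 108, 105, 99, 92, 91, 116, 142, 146, 128, 90, 88, 91, 99, 119, 134, 137, 137, 136, 136, 136, 136, 137, 137, 137, 137, 137, 137]
[213, 210, 208, 211, 211, 209, 201, 158, 107, 94, 96, 95, 107, 122, 104, 89, 88, 86, 90, 113, 143, 134, 96, 86, 97, 102, 107, 109, 113, 115, 119, 120, 123, 125, 128, 130, 133, 135, 137, 141, 143, 146, 148, 151, 154, 157, 159, 162, 165, 168, 170, 172, 171, 171, 170, 167, 164, 163, 159, 156, 154, 151, 148, 145, 143, 140, 136, 133, 129, 126, 122, 118, 116, 112, 107, 104, 100, 98, 92, 81, 94, 127, 136, 133, 137, 133, 102, 90, 91, 94, 107, 128, 135, 135, 134, 133, 134, 133, 133, 134, 134, 133, 134, 126, 93]
```

Seen from above, the jade spans columns 297–352 and rows 77–134, and bright floor shows all round inside the ring (288–361, 70–145). It is seated flat and centred. Now I close the fingers and go in front of the panel.

Request:
carry_out --pt "0.4 0 0 0 0 0" --pt "0.4 0 0 0 0 0" --pt "0.4 0 0 0 0 0" --pt "0.37 0 0 0 0 0" --pt "0 0 0 0 0 0" --pt "0 0 0.3 0 0 0" --pt "0 0 0.4 0 0 0" --pt "0 0 0.4 0 0 0" --pt "0 0 0.2 0 0 0" --pt "0 0 0 0 0 0" --gripper -1

```text
clock: 13.95
eef_pos: [0.4484, 0.1412, 0.034]
tool_rot: [0.068, 0.998, -0.001, -0.003]
ft_force: [-0.6, -0.8, -0.5]
gripper_width: 0.001
grasp_force: 0.0
```

Request:
carry_out --pt "0 0 0 0 0 0" --pt "0 0 0 0 0 0" --pt "0 0 0 0 0 0" --pt "0 0 0 0 0 0"

```text
clock: 14.35
eef_pos: [0.4532, 0.1419, 0.038]
tool_rot: [0.068, 0.998, 0.0, 0.001]
ft_force: [-0.1, -0.4, -0.6]
gripper_width: 0.001
grasp_force: 0.0
```

```bash
python3 -c "
from h import *
go([.480,.138,.036])"
```

```text
eef [0.4532 0.1419 0.038 ] yhead 82.22 z [ 0.003  0.    -1.   ] units [-0.271 -0.003  0.021] F [-0.1 -0.4 -0.6] w 0.001 0.0 q [ 0.17  0.24 -0.6   0.73 -0.    0.3 ] t 14.35
```

Request:
carry_out --pt "-0.08 0 0 0 0 0" --pt "-0.08 0 0 0 0 0" --pt "-0.04 0 0 0 0 0" --pt "-0.02 0 0 0 0 0" --pt "-0.02 0 0 0 0 0" --pt "-0.02 0 0 0 0 0" --pt "-0.02 0 0 0 0 0" --pt "-0.02 0 0 0 0 0" --pt "-0.02 0 0 0 0 0" --pt "-0.02 0 0 0 0 0"

```text
clock: 15.35
eef_pos: [0.4841, 0.1373, 0.0364]
tool_rot: [0.068, 0.998, 0.0, -0.002]
ft_force: [-4.2, 1.3, 2.9]
gripper_width: -0.002
grasp_force: 2.4
```

Request:
carry_out --pt "-0.02 0 0 0 0 0" --pt "-0.02 0 0 0 0 0" --pt "-0.02 0 0 0 0 0" --pt "-0.02 0 0 0 0 0" --pt "-0.02 0 0 0 0 0" --pt "-0.02 0 0 0 0 0"

```text
clock: 15.95
eef_pos: [0.4965, 0.1357, 0.0364]
tool_rot: [0.068, 0.998, 0.0, -0.001]
ft_force: [-5.9, 1.4, 2.8]
gripper_width: 0.001
grasp_force: 2.9
```

Request:
carry_out --pt "-0.02 0 0 0 0 0" --pt "-0.02 0 0 0 0 0" --pt "-0.02 0 0 0 0 0" --pt "-0.02 0 0 0 0 0" --pt "-0.02 0 0 0 0 0" --pt "-0.02 0 0 0 0 0"

```text
clock: 16.55
eef_pos: [0.508, 0.1342, 0.0364]
tool_rot: [0.068, 0.998, 0.0, -0.002]
ft_force: [-5.9, 2.5, 3.9]
gripper_width: -0.001
grasp_force: 3.3
```

Request:
carry_out --pt "-0.015 0 0 0 0 0" --pt "-0.015 0 0 0 0 0"

```text
clock: 16.75
eef_pos: [0.5108, 0.1339, 0.0364]
tool_rot: [0.068, 0.998, 0.0, -0.002]
ft_force: [-6.3, 2.9, 5.0]
gripper_width: -0.0
grasp_force: 3.4
```

Request:
carry_out --pt "-0.015 0 0 0 0 0" --pt "-0.015 0 0 0 0 0"

```text
clock: 16.95
eef_pos: [0.5137, 0.1335, 0.0364]
tool_rot: [0.068, 0.998, 0.0, -0.002]
ft_force: [-6.7, 2.1, 5.2]
gripper_width: 0.003
grasp_force: 3.5
```

Request:
carry_out --pt "-0.015 0 0 0 0 0" --pt "-0.01 0 0 0 0 0"

```text
clock: 17.15
eef_pos: [0.5161, 0.1332, 0.0363]
tool_rot: [0.068, 0.998, 0.001, -0.002]
ft_force: [-7.2, 1.9, 5.4]
gripper_width: -0.0
grasp_force: 3.6
```

Request:
carry_out --pt "-0.01 0 0 0 0 0" --pt "-0.01 0 0 0 0 0"

```text
clock: 17.35
eef_pos: [0.518, 0.1329, 0.0364]
tool_rot: [0.068, 0.998, 0.001, -0.002]
ft_force: [-6.3, 2.5, 5.5]
gripper_width: -0.0
grasp_force: 3.7
```

Request:
carry_out --pt "-0.01 0 0 0 0 0" --pt "-0.01 0 0 0 0 0"

```text
clock: 17.55
eef_pos: [0.5199, 0.1327, 0.0364]
tool_rot: [0.068, 0.998, 0.001, -0.002]
ft_force: [-6.9, 2.7, 5.7]
gripper_width: 0.002
grasp_force: 3.8
```

Request:
carry_out --pt "-0.01 0 0 0 0 0" --pt "-0.01 0 0 0 0 0"

```text
clock: 17.75
eef_pos: [0.5218, 0.1324, 0.0364]
tool_rot: [0.068, 0.998, 0.001, -0.002]
ft_force: [-7.9, 3.6, 5.5]
gripper_width: 0.001
grasp_force: 3.8
```

Request:
carry_out --pt "-0.01 0 0 0 0 0" --pt "-0.01 0 0 0 0 0"

```text
clock: 17.95
eef_pos: [0.5236, 0.1322, 0.0363]
tool_rot: [0.068, 0.998, 0.001, -0.002]
ft_force: [-8.0, 2.6, 5.7]
gripper_width: 0.002
grasp_force: 4.1
```

Request:
carry_out --pt "-0.01 0 0 0 0 0" --pt "-0.01 0 0 0 0 0"

```text
clock: 18.15
eef_pos: [0.5255, 0.1319, 0.0363]
tool_rot: [0.067, 0.998, 0.001, -0.002]
ft_force: [-7.6, 3.2, 5.8]
gripper_width: -0.001
grasp_force: 4.2
```

Request:
carry_out --pt "-0.01 0 0 0 0 0" --pt "-0.01 0 0 0 0 0"

```text
clock: 18.35
eef_pos: [0.5274, 0.1317, 0.0363]
tool_rot: [0.067, 0.998, 0.001, -0.002]
ft_force: [-8.8, 3.9, 6.9]
gripper_width: 0.0
grasp_force: 4.2
```

Request:
carry_out --pt "-0.01 0 0 0 0 0" --pt "0 0 0 0 0 0"

```text
clock: 18.55
eef_pos: [0.528, 0.1317, 0.0364]
tool_rot: [0.067, 0.998, 0.001, -0.003]
ft_force: [-9.2, 3.4, 7.1]
gripper_width: -0.005
grasp_force: 4.7
```

Request:
carry_out --pt "-0.01 0 0 0 0 0" --pt "0 0 0 0 0 0"

```text
clock: 18.75
eef_pos: [0.5283, 0.1316, 0.0363]
tool_rot: [0.067, 0.998, 0.001, -0.003]
ft_force: [-10.0, 3.2, 8.8]
gripper_width: -0.001
grasp_force: 5.4
```

The tray has slowed and the force is rising, so the buffer has begun. I push a little more, then let go.

Request:
carry_out --pt "-0.01 0 0 0 0 0" --pt "0 0 0 0 0 0"

```text
clock: 18.95
eef_pos: [0.5287, 0.1315, 0.0363]
tool_rot: [0.067, 0.998, 0.001, -0.004]
ft_force: [-10.7, 4.6, 10.6]
gripper_width: 0.003
grasp_force: 6.1
```

Request:
carry_out --pt "-0.01 0 0 0 0 0" --pt "0 0 0 0 0 0"

```text
clock: 19.15
eef_pos: [0.529, 0.1315, 0.0362]
tool_rot: [0.067, 0.998, 0.001, -0.005]
ft_force: [-13.4, 4.6, 11.8]
gripper_width: 0.002
grasp_force: 6.8
```

Request:
carry_out --pt "0.02 0 0 0 0 0" --pt "0.02 0 0 0 0 0" --pt "0.02 0 0 0 0 0" --pt "0.02 0 0 0 0 0" --pt "0.02 0 0 0 0 0" --pt "0.02 0 0 0 0 0" --pt "0.02 0 0 0 0 0" --pt "0.02 0 0 0 0 0" --pt "0 0 0 0 0 0"

```text
clock: 20.05
eef_pos: [0.5186, 0.1325, 0.0367]
tool_rot: [0.068, 0.998, -0.0, 0.001]
ft_force: [-0.9, 0.6, -1.1]
gripper_width: 0.002
grasp_force: 0.6
```

Request:
carry_out --pt "0.1 0 0 0 0 0" --pt "0.3 0 0 0 0 0" --pt "0.4 0 0 0 0 0" --pt "0 0 -0.3 0 0 0" --pt "0 0 -0.4 0 0 0" --pt "0 0 -0.4 0 0 0" --pt "0 0 -0.3 0 0 0" --pt "-0.3 0 0 0 0 0" --pt "0 0 0 0 0 0" --pt "0 0 0 0 0 0"

```text
clock: 21.05
eef_pos: [0.4687, 0.1392, 0.177]
tool_rot: [0.068, 0.998, -0.0, 0.001]
ft_force: [-1.3, -0.2, 0.4]
gripper_width: -0.003
grasp_force: 0.0
```

```bash
python3 - <<'E'
from h import *
go([.525,.132,.17])
c,s=snap("wrist"); f=c["frame"]; cv2.imwrite("pics/fin.png",f); g=cv2.cvtColor(f,cv2.COLOR_BGR2GRAY)
for k in blobs(f,(50,80,15),(85,255,255),50): b=cv2.boundingRect(k); print("jade",b,ray(c,[cen(k)],.02,s)[0].round(4))
for x in (300,350): print(x,g[200:400:4,x].tolist())
for n in("scene","side"):
    c,s=snap(n)
    for k in blobs(c["frame"],(50,80,15),(85,255,255),15):
        b=cv2.boundingRect(k); print(n,b,ray(c,[cen(k)],.018)[0].round(4))
E
```

```text
eef [0.4687 0.1392 0.177 ] yhead 82.18 z [ 0.001 -0.    -1.   ] units [-0.567  0.005  0.071] F [-1.3 -0.2  0.4] w -0.003 0.0 q [ 0.16  0.09 -0.42  1.05 -0.    0.29] t 21.05
300 [162, 161, 161, 161, 167, 162, 164, 165, 160, 164, 164, 164, 160, 160, 165, 166, 161, 162, 165, 164, 167, 156, 85, 87, 87, 87, 27, 25, 24, 46, 29, 28, 24, 27, 23, 25, 25, 25, 53, 27, 26, 26, 27, 25, 27, 24, 22, 26, 24, 25]
350 [162, 162, 163, 162, 167, 159, 163, 160, 157, 165, 162, 161, 160, 164, 166, 161, 164, 161, 159, 165, 168, 127, 86, 87, 88, 88, 25, 27, 27, 47, 29, 28, 24, 25, 25, 25, 25, 25, 57, 28, 28, 27, 26, 25, 25, 26, 23, 26, 27, 24]
scene (76, 383, 13, 17) [ 0.7678 -0.4336  0.018 ]
scene (0, 241, 82, 179) [ 0.6523 -0.4993  0.018 ]
side (417, 334, 191, 146) [ 0.5372 -0.4933  0.018 ]
side (542, 304, 45, 13) [ 0.8434 -0.3726  0.018 ]
side (292, 228, 12, 12) [0.5619 0.1229 0.018 ]
side (0, 190, 8, 9) [0.0079 0.697  0.018 ]
```

The tray stays in with the arm away: in the side view the jade has moved in with it to about (0.562, 0.123). One overhead look confirms jade and panel.

Request:
carry_out --pt "-0.4 0 0 0 0 0" --pt "-0.4 0 0 0 0 0" --pt "-0.4 0 0 0 0 0" --pt "0 0 0 0 0 0" --pt "0 0 0 0 0 0" --pt "0 0 0 0 0 0"

```text
clock: 21.8
eef_pos: [0.5854, 0.1233, 0.1759]
tool_rot: [0.068, 0.998, -0.0, -0.001]
ft_force: [-0.6, 0.7, 0.6]
gripper_width: -0.003
grasp_force: 0.0
```

```bash
python3 - <<'E'
from h import *
c,s=snap("wrist"); f=c["frame"]; g=cv2.cvtColor(f,cv2.COLOR_BGR2GRAY); go([.525,.132,.17])
ks=blobs(f,(50,80,15),(85,255,255),50)
for k in ks:
    b=cv2.boundingRect(k); u=b[0]+b[2]//2; print("jade",b,ray(c,[(u,b[1]),(u,b[1]+b[3])],.017,s).round(4).tolist())
    col=g[b[1]-60:b[1]+b[3]+30,u-3].tolist(); print(b[1]-60,col)
    col=g[b[1]-60:b[1]+b[3]+30,u-40].tolist(); print(col)
a=cv2.imread("pics/scene0.png"); x,_=snap("scene"); d=cv2.absdiff(a,x["frame"]).max(2)
for nm,(u,v) in dict(agate=(185,232),washer=(162,338),loupe=(413,183),y1=(211,270),y2=(215,297)).items(): print(nm,d[v-15:v+15,u-20:u+20].mean().round(1),np.percentile(d[v-15:v+15,u-20:u+20],99))
E
```

```text
eef [0.5853 0.1234 0.1761] yhead 82.25 z [-0.002 -0.    -1.   ] units [0.609 0.004 0.062] F [-0.6 -0.1 -0. ] w -0.003 0.0 q [ 0.1   0.28 -0.19  1.1   0.    0.24] t 21.85
jade (302, 166, 49, 25) [[0.5446, 0.1303, 0.017], [0.5631, 0.1278, 0.017]]
106 [184, 186, 187, 187, 186, 187, 189, 190, 190, 188, 185, 181, 180, 180, 182, 183, 182, 183, 184, 186, 187, 187, 185, 183, 184, 184, 183, 183, 182, 182, 185, 187, 188, 189, 187, 186, 186, 177, 129, 100, 97, 97, 120, 171, 190, 192, 194, 196, 197, 195, 192, 194, 196, 182, 133, 110, 124, 125, 97, 65, 58, 68, 80, 89, 94, 97, 100, 102, 106, 109, 111, 116, 119, 125, 129, 132, 137, 140, 142, 143, 145, 148, 139, 95, 76, 81, 82, 82, 82, 83, 82, 82, 82, 82, 83, 83, 82, 81, 82, 82, 82, 81, 83, 82, 83, 82, 81, 82, 82, 82, 83, 82, 83, 81, 82]
[183, 181, 180, 179, 182, 184, 186, 187, 189, 187, 187, 189, 189, 190, 188, 185, 182, 181, 181, 182, 182, 183, 183, 185, 187, 187, 187, 187, 187, 186, 187, 186, 185, 185, 185, 187, 189, 182, 143, 107, 98, 97, 107, 149, 184, 193, 193, 196, 198, 196, 194, 194, 197, 192, 171, 141, 128, 128, 128, 128, 126, 127, 126, 125, 125, 125, 126, 124, 125, 125, 125, 125, 125, 125, 125, 125, 125, 126, 125, 126, 126, 127, 120, 89, 68, 77, 84, 83, 84, 85, 84, 85, 83, 85, 85, 82, 82, 83, 83, 83, 82, 82, 83, 82, 82, 82, 82, 82, 82, 82, 82, 83, 82, 82, 82]
agate 5.9 12.0
washer 7.0 14.0
loupe 5.6 12.0
y1 6.1 12.0
y2 6.4 13.0
```

The tray is holding, with the jade's front edge just behind the panel where the nest puts it. The other things have not moved.

```bash
python3 -c "
from bench import sign_off
print(sign_off())"
```

```text
the job is handed in; nothing more can be done
None
```

The jade lies flat in the nest, the tray latched with about 14 N of push and stays in on its own, the agate, loupe and washer have not moved, and the job was handed in at about 22 s.

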